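# Gauge the brake calipers

## Task

A pair of overhauled brake calipers is bolted to the board, disc slots up; in one of them the pads were not pushed right back. Take the disc gauge from its block by the grip and gauge both, first the left one (the robot's left), then the right: ease the blade down the middle of the slot as far as it goes, feeling whether it slides fully home, shoulder on the caliper, or binds between the pads, and never force it. Leave the gauge fully home in the caliper that takes it, let go of it, and leave the other things on the bench alone.

Things in the scene. Friction and masses are not known exactly. Their poses are not given: they have to be found in the camera images.
- gauge: disc gauge, 0.22 kg: steel blade pointing down under a flat steel shoulder (70 x 36 x 6 mm), black upright grip on top, 44 long (x), 16 thick (y), from 6 to 50 mm above the origin. Origin: centre of the shoulder's underside; x along the blade, y through its thickness, z up. It starts upright in its block, shoulder on the block's top. Take it across the 16 mm
- blade: the gauge's blade, one piece with it (same origin and axes): 60 mm along x, 5 mm thick (y), reaching 48 mm below the origin. More than 35 N on it is forcing; touching down at 30 mm/s gives that as a shock. In one caliper the gap between the pads is 7 mm all the way down, mid-slot; in the other only to 30 mm below the mouth, then 2 mm. They look alike; which is where changes
- board: fixed plywood board, 230 x 400 mm, 18 mm thick, origin under its centre, with two grey cast calipers bolted on in a row along y. Each is about 160 x 100 mm with its bolt ears, 80 mm high, with a slot in its flat top 14 mm wide, 88 mm long (along x), open at both ends. Everything is rigid
- bay_left (a point): left place (board's +y): nominal slot of the caliper there: middle of the slot's length and width, level with its mouth. x along the slot, y across it, z up. The caliper itself stands up to 3 mm off this point in x and 4 mm in y (play in its bolt holes), square to it and at this height. 98 mm above the bench, 200 mm from the right one
- bay_right (a point): right place (board's -y): nominal slot of the caliper there: middle of the slot's length and width, level with its mouth. x along the slot, y across it, z up. The caliper itself stands up to 3 mm off this point in x and 4 mm in y (play in its bolt holes), square to it and at this height. The pads in the slot are 54 mm long (x), from 14 to 56 mm below the mouth
- holder: the gauge's wooden block, fixed, 110 x 70 x 62 mm high, slot 65 x 10 mm, 56 mm deep in its top; origin under its centre, x along the slot
- oil_filter: white oil filter, a can 76 mm across and 96 mm high; origin under its centre
- bin: blue open plastic bin, 190 x 120 x 75 mm high; origin under its centre
- carton: white carton, 110 x 75 x 45 mm high; origin under its centre
- spanner: steel spanner lying flat, 200 mm long; origin under its middle

How it is judged:
By the outcome, as a careful person would: the job done as asked, in the order asked, and still so for the second after the job is handed in, with the robot touching nothing.
It also fails if it takes over 72 s, if anything falls off the work surface, if the arm or the gripper's body presses on something with over 40 N, if the wrist force passes 120 N, or if a joint passes its speed limit or range.

## Robot

A 6-joint arm with a two-finger parallel gripper is mounted at the origin on the work surface. World frame = base frame: x ahead of the robot, y to its left, z up, the work surface at z = 0. Lengths are in m, angles in rad, forces in N, time in s.
With the tool pointing down it reaches from about 0.375 to 0.75 m from the base axis. Payload 9 kg.
Tool frame: the origin (TCP) lies midway between the tips of the shut fingers; the grasp point (between the pads) lies 19 mm behind it; z points along the fingers, y is the line along which they close (so a half turn about z gives the same grasp; the last joint's range is limited). The gripper opens to 85 mm and grips with 20 to 120 N. Pads are 22 mm wide; open, the fingers measure 114 mm over their backs; the gripper's body (76 mm by 85 mm) begins 54 mm behind the grasp point. The pads swing forward as they close: fully open they stand 13 mm farther back than shut.
Start: joints at [1.037, 0.104, 0.097, 1.564, 0, 1.353], TCP at [0.186, 0.57, 0.193] pointing down, gripper open.
Joint ranges: [-2.99, 2.99], [-0.84, 1.86], [-1.1, 1.16], [-1.84, 2.11], [-1.51, 1.56], [-3.14, 3.14]. Speed limits (rad/s): [2.22, 2.22, 2.57, 3.14, 3.14, 3.14].

## Interface

Orientations are given as a 3x3 rotation matrix whose columns are the frame's x, y, z axes.
In Python, from station import manip gives the robot as it stands. The module is installed in compiled form; this text tells all that it offers.
- The arm moves only by the tool play_rows, never from a script. Its argument "plan" is a list of rows, each a list of 3 entries, a list of its own where there are three numbers: the shift along the tool's x, y, z in a scale on which 1.0 is 20 cm, then the turn, a rotation vector about the tool's x, y, z in a scale on which 1.0 is 4 rad, then the finger opening in mm, from 0 to 85.4. A call has 1 to 5 rows; each row is the pose to reach, as a shift and turn from the pose commanded when the call began, along the tool's axes at that moment; what a row does not reach only later rows make up. A row lasts 1/12 s, in which the tool goes at most 41.7 mm and 7.16 degrees, less where a joint would pass 70% of its speed; a pose out of reach is approached as far as the arm can. A call with a gripper value outside its range is refused whole. The fingers move at their own pace and stop on an object; the grip force is fixed at half the most. Time passes only in rows, so rows that repeat a pose let the fingers close. It gives the time, the measured TCP pose, the force, the opening and the grip force at its end, in the units of the state.
- manip.state(): the state, without advancing time (a new reading comes with each control period).
- manip.camera(name): name is "side" or "top"; returns a dict with "color" (400x640x3 uint8, red, green, blue), "fovy" (degrees; the focal length in pixels is half the picture's height over the tangent of half this angle, whatever the lens; pixels are square), "cx", "cy" (the principal point, pixels), "R" (3x3) and "t" (3): a world point X has camera coordinates R X + t. Camera axes: x right, y down, z forward; pixel columns grow to the right and rows downward; lengths in m; the calibration is good to about 2 mm. A picture is of the moment at which its call begins. There is no depth.
- manip.job_done(): hands the job in; it is judged then, once.
The state is a dict: "clock": time; "qpos": joint angles; "joint_velocities": joint speeds; "tau": joint torques, N m; "tool_pos": TCP position; "ee_rot": TCP orientation; "contact_force": force on the tool from outside, world axes, zero at the start; "ft_torque": the same for the moment, N m; "finger_gap": finger opening in m; "gripper_force": force on a finger pad.
Only numpy, scipy, OpenCV 4.12 (cv2) and the standard library are available. Lean on these libraries where they do the work, as an engineer would, in place of code of your own. Each camera call takes 0.05 s, during which the arm holds its last target. There are 200 camera calls.

## Working session

There is one attempt and no reset: what is moved stays moved. The work goes in short steps, Python scripts to look and compute and a tool call to move; the robot and the scene stay as the last step left them, time stands still between calls to the robot, and variables do not carry over. Pictures are saved under pics/ and viewed, at most 10 in all, crops included, and the job is handed in when it is done.

Besides the shell and the picture viewer there is one more tool, called after "Call:" as name(argument=value, ...) on one line, values as JSON. play_rows: Moves the arm, as the interface text tells. Its arguments: {"type":"object","properties":{"plan":{"type":"array","items":{"type":"array"}}},"required":["plan"]}

```bash
mkdir -p pics
python3 - <<'E'
from station import manip
import cv2,pickle,numpy as np
d={}
for n in("side","top"):
    c=manip.camera(n); d[n]=c
    cv2.imwrite(f"pics/{n}0.png",cv2.cvtColor(c["color"],cv2.COLOR_RGB2BGR))
    print(n,c["fovy"],c["cx"],c["cy"],np.round(c["R"],4).tolist(),np.round(c["t"],4).tolist())
pickle.dump(d,open("cam0.pkl","wb"))
print(manip.state())
E
```

```text
side 57.94350746154772 319.1270365059392 204.35828650145336 [[0.9909, -0.1344, 0.0031], [-0.0774, -0.5893, -0.8042], [0.1099, 0.7966, -0.5944]] [-0.5219, 0.1357, 0.9963]
top 43.537710464486395 325.02128568886985 205.06253804368774 [[-0.0256, -0.9997, 0.0045], [-0.9977, 0.0253, -0.0635], [0.0634, -0.0062, -0.998]] [0.0188, 0.5318, 1.6097]
{'clock': 0.1, 'qpos': array([1.03726509e+00, 1.04614481e-01, 9.65654240e-02, 1.56391030e+00,
       2.47380728e-05, 1.35308802e+00]), 'joint_velocities': array([-0.00066827, -0.00079046,  0.00233043, -0.00115935,  0.00024076,
        0.00140363]), 'tau': array([ 7.14788403e-03, -5.58209503e+01,  5.04716992e+01,  1.31083676e-02,
       -2.62773865e-04, -2.25237403e-05]), 'tool_pos': array([0.18617207, 0.57003305, 0.19262493]), 'ee_rot': array([[-9.50541011e-01,  3.10598473e-01, -6.12791375e-04],
       [ 3.10598956e-01,  9.50540536e-01, -9.88808929e-04],
       [ 2.75360498e-04, -1.13023580e-03, -9.99999323e-01]]), 'contact_force': array([-0.33477416, -0.02738108,  0.25593121]), 'ft_torque': array([-0.00722131, -0.02970091,  0.00756671]), 'gripper_force': 0.0, 'finger_gap': 0.0853491722772409}
```

View pics/side0.png

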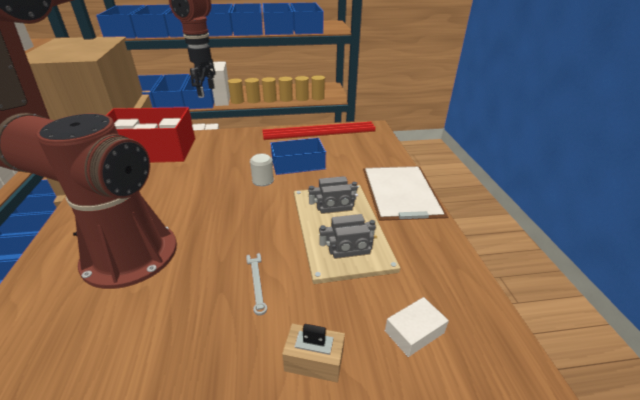

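View pics/top0.png

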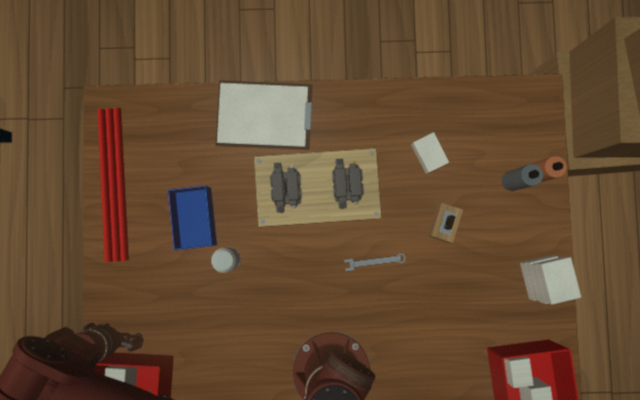

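The side view shows the gauge in its block at about (314,340), and the calipers at (333,195) left and (348,237) right. In the top view the block is at (447,223), and the calipers are at (285,187) and (347,184). I'll enlarge both views.

```bash
cat > h.py <<'E'
import numpy as np,cv2,pickle
from scipy.optimize import least_squares
def K(c):
    f=200/np.tan(np.radians(c["fovy"])/2); return np.array([[f,0,c["cx"]],[0,f,c["cy"]],[0,0,1]])
def proj(c,X):
    p=(np.atleast_2d(X)@c["R"].T+c["t"])@K(c).T; return p[:,:2]/p[:,2:]
def atz(c,uv,z):
    d=c["R"].T@np.linalg.inv(K(c))@np.array([*uv,1]); o=-c["R"].T@c["t"]; return o+d*(z-o[2])/d[2]
def tri(cs,uvs):
    return cv2.triangulatePoints(*[K(c)@np.c_[c["R"],c["t"]] for c in cs],*[np.array(u,float).reshape(2,1) for u in uvs])
E
python3 - <<'E'
from h import *
d=pickle.load(open("cam0.pkl","rb"))
for n in d: print(n,proj(d[n],[[.186,.57,.193],[0,0,0]]))
def crop(n,x0,x1,y0,y1,s):
    im=cv2.cvtColor(d[n]["color"],cv2.COLOR_RGB2BGR)[y0:y1,x0:x1]
    return cv2.resize(im,None,fx=s,fy=s,interpolation=cv2.INTER_CUBIC)
a=crop("top",250,385,145,230,5); cv2.putText(a,"",(0,0),0,1,0)
b=crop("top",425,470,198,248,5)
o=np.zeros((600,800,3),np.uint8); o[:425,:675]=a; cv2.imwrite("pics/t1.png",np.hstack([o[:425,:675]]))
s1=crop("side",290,400,170,280,5); s2=crop("side",275,355,315,385,5)
o=np.zeros((600,800,3),np.uint8); o[:350,:400]=s2; o[:250,400:625]=b; 
cv2.imwrite("pics/h1.png",o[:350]); cv2.imwrite("pics/s1.png",s1)
E
```

```text
side [[208.96560483 105.84482632]
 [129.9092014  253.55872966]]
top [[130.04027067 327.48542975]
 [330.85633921 370.53057267]]
```

View pics/t1.png

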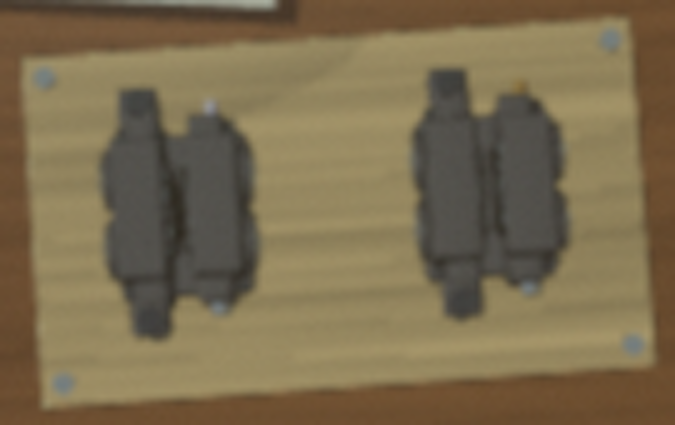

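View pics/h1.png

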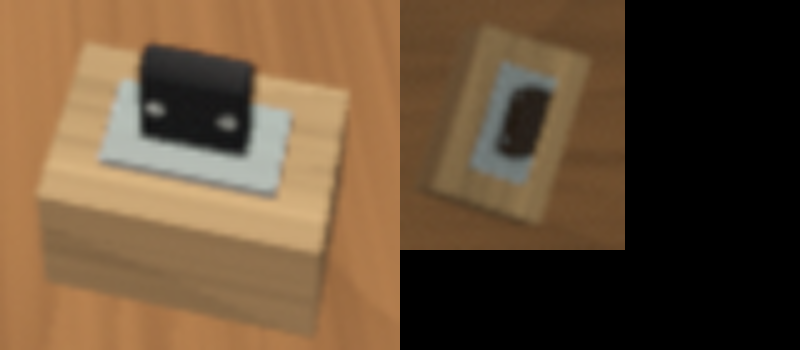

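View pics/s1.png

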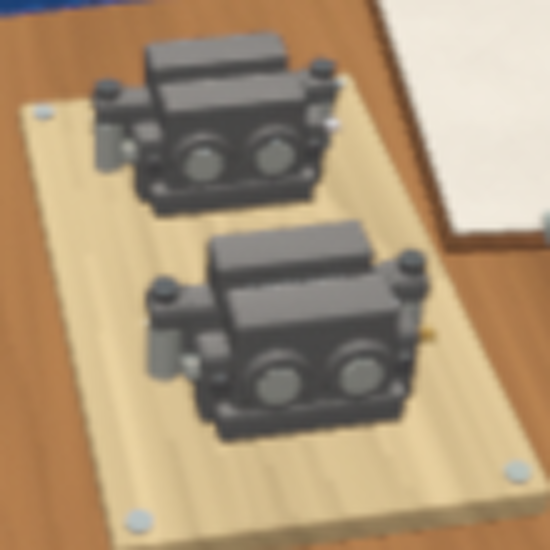

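The top crop shows the board square-on with both slots: the left one runs about (173,135)→(181,270) and the right one about (486,120)→(492,265) in crop pixels. The side crop shows the gauge standing upright in its block with its grip clear, so the grip and block corners can be read. Next I'll fit poses from both views.

Run:
```python
from h import *
d=pickle.load(open("cam0.pkl","rb"))
u=lambda L,x0,y0,ox=0:[((x-ox+.5)/5-.5+x0,(y+.5)/5-.5+y0) for x,y in L]
T,S=d["top"],d["side"]
def rect(l,w): return np.array([[l,w],[l,-w],[-l,-w],[-l,w]])/2
def place(p,xy,z): 
    c,s=np.cos(p[2]),np.sin(p[2]); return np.c_[xy@np.array([[c,s],[-s,c]])+p[:2],np.full(len(xy),z)]
def fit(groups,p0,n):
    f=lambda p:np.concatenate([(proj(c,place(p,xy,zf(p)))-np.array(uv)).ravel() for c,xy,zf,uv in groups])
    r=least_squares(f,p0); print(n,np.round(r.x,4),'rms',np.sqrt(np.mean(r.fun**2))); print(np.round(r.fun.reshape(-1,2),1).tolist()); return r.x
# board top corners: (+x,+y),(+x,-y),(-x,-y),(-x,+y)
b=rect(.23,.40)
tb=u([(22,58),(630,17),(655,365),(43,408)],250,145)
fit([(T,b,lambda p:.018,tb)],[.55,0,0],"board top only z=.018")
sb=u([(20,102),(348,75)],290,170)  # side: (-x,+y),(+x,+y)
fit([(T,b,lambda p:p[3],tb),(S,b[[3,0]],lambda p:p[3],sb)],[.55,0,0,.02],"board both")
# caliper slot mids from both: tri
# slab-top corners. side crop: right caliper; slot edges
for n,t in(("L",[(173,135),(181,270)]),("R",[(486,120),(492,265)])):
    q=[atz(T,x,.098) for x in u(t,250,145)]; print(n,np.round(q,4).tolist(), np.round(np.mean(q,0),4))
# holder: long axis 110 . side crop order: back-left, back-right, front-right, front-left (275,315)
sh=u([(85,43),(348,92),(322,250),(40,195)],275,315)
th=u([(84,25),(190,58),(142,224),(32,188)],425,198) # image TL,TR,BR,BL
print("holder side@.062",np.round([atz(S,x,.062) for x in sh],3).tolist())
print("holder top@.062",np.round([atz(T,x,.062) for x in th],3).tolist())
ss=u([(122,82),(292,110),(276,195),(99,163)],275,315); ts=u([(105,60),(157,75),(120,183),(70,168)],425,198)
print("sh side",np.round([atz(S,x,.068) for x in ss],3).tolist())
print("sh top",np.round([atz(T,x,.068) for x in ts],3).tolist())
# order for model: (+x,+y),(+x,-y),(-x,-y),(-x,+y)
hr,sr=rect(.11,.07),rect(.07,.036)
# side view back-left=(-x,+y)=3, back-right=0, front-right=1, front-left=2 ; top TL=+x,+y=0,1,2,3
fit([(S,hr[[3,0,1,2]],lambda p:p[3],sh),(T,hr,lambda p:p[3],th)],[.4,-.35,0,.062],"holder")
fit([(S,sr[[3,0,1,2]],lambda p:p[3],ss),(T,sr,lambda p:p[3],ts)],[.4,-.35,0,.068],"shoulder")
tg=u([(118,85),(150,88),(127,157),(97,152)],425,198); print("grip top",np.round([atz(T,x,.112) for x in tg],3).tolist())
```

```text
board top only z=.018 [0.5921 0.0293 0.0431] rms 0.30343559310539997
[[-0.4, -0.2], [0.2, -0.2], [0.5, 0.3], [-0.3, 0.1]]
board both [0.5924 0.0294 0.0418 0.0165] rms 0.32872471921031204
[[-0.3, -0.3], [0.1, -0.2], [0.4, 0.3], [-0.4, -0.0], [-0.3, 0.7], [0.2, -0.4]]
L [[0.634, 0.1294, 0.098], [0.55, 0.1262, 0.098]] [0.592  0.1278 0.098 ]
R [[0.6385, -0.0647, 0.098], [0.5483, -0.0659, 0.098]] [ 0.5934 -0.0653  0.098 ]
holder side@.062 [[0.425, -0.327, 0.062], [0.528, -0.364, 0.062], [0.506, -0.428, 0.062], [0.403, -0.392, 0.062]]
holder top@.062 [[0.528, -0.363, 0.062], [0.505, -0.429, 0.062], [0.401, -0.394, 0.062], [0.426, -0.326, 0.062]]
sh side [[0.438, -0.351, 0.068], [0.504, -0.373, 0.068], [0.492, -0.408, 0.068], [0.426, -0.385, 0.068]]
sh top [[0.505, -0.373, 0.068], [0.495, -0.406, 0.068], [0.428, -0.38, 0.068], [0.438, -0.349, 0.068]]
holder [ 0.4653 -0.3776 -0.3362  0.0621] rms 0.2707157095380609
[[0.1, -0.1], [0.2, -0.4], [-0.0, 0.3], [-0.5, 0.3], [0.0, -0.3], [0.0, -0.2], [-0.5, -0.1], [0.3, 0.3]]
shoulder [ 0.4654 -0.3775 -0.3336  0.0655] rms 0.39478814830775927
[[-0.0, -0.1], [0.3, 0.5], [0.3, -0.1], [0.1, -0.3], [-0.7, 0.3], [-0.1, 0.7], [0.9, 0.3], [-0.1, -0.1]]
grip top [[0.487, -0.37, 0.112], [0.485, -0.389, 0.112], [0.443, -0.374, 0.112], [0.447, -0.355, 0.112]]
```

The manual's scale: shifts go in shares of 20 cm and turns go in shares of 4 rad. Converting my numbers, -190 mm is -0.95, -75 mm is -0.375.

Call:
play_rows(plan=[[[-0.95,-0.375,0],[0,0,0],85],[[-0.95,-0.375,0],[0,0,0],85],[[-0.95,-0.375,0],[0,0,0],85],[[-0.95,-0.375,0],[0,0,0],85],[[-0.95,-0.375,0],[0,0,0],85]])

```text
clock: 0.52
tool_pos: [0.3449, 0.4383, 0.193]
ee_rot: [[-0.951, 0.311, -0.0], [0.311, 0.951, -0.0], [0.0, -0.0, -1.0]]
contact_force: [-0.5, 1.2, -0.2]
finger_gap: 0.0848
gripper_force: 0.0
```

Converted, -154 mm is -0.77, -128 mm is -0.64.

Call:
play_rows(plan=[[[-0.77,-0.64,0],[0,0,0],85],[[-0.77,-0.64,0],[0,0,0],85],[[-0.77,-0.64,0],[0,0,0],85],[[-0.77,-0.64,0],[0,0,0],85],[[-0.77,-0.64,0],[0,0,0],85]])

```text
clock: 0.93
tool_pos: [0.4512, 0.268, 0.193]
ee_rot: [[-0.95, 0.311, -0.0], [0.311, 0.95, -0.0], [0.0, -0.0, -1.0]]
contact_force: [0.9, 0.7, -0.4]
finger_gap: 0.0849
gripper_force: 0.0
```

Converted, -187 mm is -0.935, -72 mm is -0.36.

Call:
play_rows(plan=[[[-0.36,-0.935,0],[0,0,0],85],[[-0.36,-0.935,0],[0,0,0],85],[[-0.36,-0.935,0],[0,0,0],85],[[-0.36,-0.935,0],[0,0,0],85],[[-0.36,-0.935,0],[0,0,0],85]])

```text
clock: 1.35
tool_pos: [0.4602, 0.068, 0.193]
ee_rot: [[-0.95, 0.311, -0.0], [0.311, 0.95, -0.0], [0.0, -0.0, -1.0]]
contact_force: [0.4, 0.6, -0.6]
finger_gap: 0.0849
gripper_force: 0.0
```

Converted, -188 mm is -0.94, -67 mm is -0.335.

Call:
play_rows(plan=[[[-0.335,-0.94,0],[0,0,0],85],[[-0.335,-0.94,0],[0,0,0],85],[[-0.335,-0.94,0],[0,0,0],85],[[-0.335,-0.94,0],[0,0,0],85],[[-0.335,-0.94,0],[0,0,0],85]])

```text
clock: 1.77
tool_pos: [0.4654, -0.1319, 0.193]
ee_rot: [[-0.95, 0.312, -0.0], [0.312, 0.95, -0.0], [0.0, -0.0, -1.0]]
contact_force: [0.9, 0.4, -0.5]
finger_gap: 0.0851
gripper_force: 0.0
```

Converted, -190 mm is -0.95, -62 mm is -0.31, 0.018 rad is 0.0045.

Call:
play_rows(plan=[[[-0.31,-0.95,0],[0,0,0.0045],85],[[-0.31,-0.95,0],[0,0,0.0045],85],[[-0.31,-0.95,0],[0,0,0.0045],85],[[-0.31,-0.95,0],[0,0,0.0045],85],[[-0.31,-0.95,0],[0,0,0.0045],85]])

```text
clock: 2.18
tool_pos: [0.4651, -0.3318, 0.1926]
ee_rot: [[-0.944, 0.329, -0.0], [0.329, 0.944, 0.0], [0.0, 0.0, -1.0]]
contact_force: [-0.0, 0.5, 0.0]
finger_gap: 0.0849
gripper_force: 0.0
```

Call:
play_rows(plan=[[[-0.075,-0.215,0],[0,0,0],85],[[-0.075,-0.215,0],[0,0,0],85],[[-0.075,-0.215,0.2],[0,0,0],85],[[-0.075,-0.215,0.4],[0,0,0],85],[[-0.075,-0.215,0.4],[0,0,0],85]])

```text
clock: 2.6
tool_pos: [0.4625, -0.3706, 0.1041]
ee_rot: [[-0.945, 0.328, -0.008], [0.328, 0.945, 0.01], [0.011, 0.007, -1.0]]
contact_force: [-1.6, 0.2, -1.8]
finger_gap: 0.085
gripper_force: 0.0
```

Converted, 37 mm is 0.185, 32 mm is 0.16.

Call:
play_rows(plan=[[[0,0,0.09],[0,0,0],60],[[0,0,0.16],[0,0,0],50],[[0,0,0.185],[0,0,0],40],[[0,0,0.185],[0,0,0],30],[[0,0,0.185],[0,0,0],30]])

```text
clock: 3.02
tool_pos: [0.4663, -0.3747, 0.0778]
ee_rot: [[-0.945, 0.327, 0.001], [0.327, 0.945, -0.001], [-0.001, -0.0, -1.0]]
contact_force: [0.2, -0.2, 0.2]
finger_gap: 0.0299
gripper_force: 0.0
```

Run:
```python
from station import manip
from h import *
o=[]
for n,(x0,x1,y0,y1) in (("side",(260,360,270,390)),("top",(420,480,190,262))):
    c=manip.camera(n); im=cv2.cvtColor(c["color"],cv2.COLOR_RGB2BGR)[y0:y1,x0:x1]
    o.append(cv2.resize(im,None,fx=600/(y1-y0)*.8,fy=600/(y1-y0)*.8,interpolation=cv2.INTER_CUBIC))
cv2.imwrite("pics/g.png",np.hstack(o))
s=manip.state();print(s["tool_pos"],s["finger_gap"],s["contact_force"])
```

```text
[ 0.4665464  -0.37508664  0.07806157] 0.029788270538585314 [1.10034752 0.71240308 0.23983602]
```

View pics/g.png

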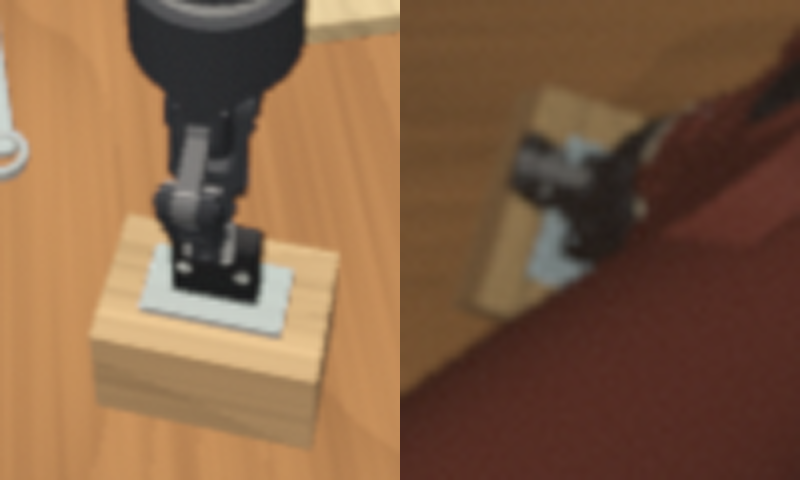

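The grip sits between the fingers (left panel, about (218,265)), and the near finger is in front of it at about (200,240). Closing now.

Call:
play_rows(plan=[[[0,0,0],[0,0,0],30],[[0,0,0],[0,0,0],20],[[0,0,0],[0,0,0],10],[[0,0,0],[0,0,0],5],[[0,0,0],[0,0,0],5]])

```text
clock: 3.53
tool_pos: [0.466, -0.3745, 0.0764]
ee_rot: [[-0.945, 0.328, 0.0], [0.328, 0.945, 0.0], [-0.0, 0.0, -1.0]]
contact_force: [-0.2, 0.1, -0.4]
finger_gap: 0.005
gripper_force: 0.0
```

Call:
play_rows(plan=[[[0,0,0],[0,0,0],5],[[0,0,0],[0,0,0],5],[[0,0,0],[0,0,0],5]])

```text
clock: 3.78
tool_pos: [0.4659, -0.3744, 0.0762]
ee_rot: [[-0.945, 0.328, -0.0], [0.328, 0.945, 0.0], [0.0, 0.0, -1.0]]
contact_force: [-0.6, 1.0, 0.8]
finger_gap: 0.005
gripper_force: 0.0
```

Run:
```python
from station import manip
from h import *
o=[]
s=manip.state();p=s["tool_pos"];R=s["ee_rot"]
for n,(x0,x1,y0,y1) in (("side",(260,360,270,390)),("top",(420,480,190,262))):
    c=manip.camera(n); im=cv2.cvtColor(c["color"],cv2.COLOR_RGB2BGR)[y0:y1,x0:x1]
    k=480/(y1-y0); im=cv2.resize(im,None,fx=k,fy=k,interpolation=cv2.INTER_CUBIC)
    for q in (p,p-R[:,2]*.019,p-R[:,2]*.073):
        a=(proj(c,q)[0]-[x0,y0]+.5)*k; print(n,a); cv2.circle(im,tuple(int(v) for v in a),3,(0,0,255),-1)
    o.append(im)
cv2.imwrite("pics/g2.png",np.hstack(o))
```

```text
side [218.77480131 271.02567458]
side [218.57827259 247.82564415]
side [217.98301523 177.5560726 ]
top [183.59629758 216.12693721]
top [193.76444472 214.89615911]
top [224.07381804 211.22743634]
```

View pics/g2.png

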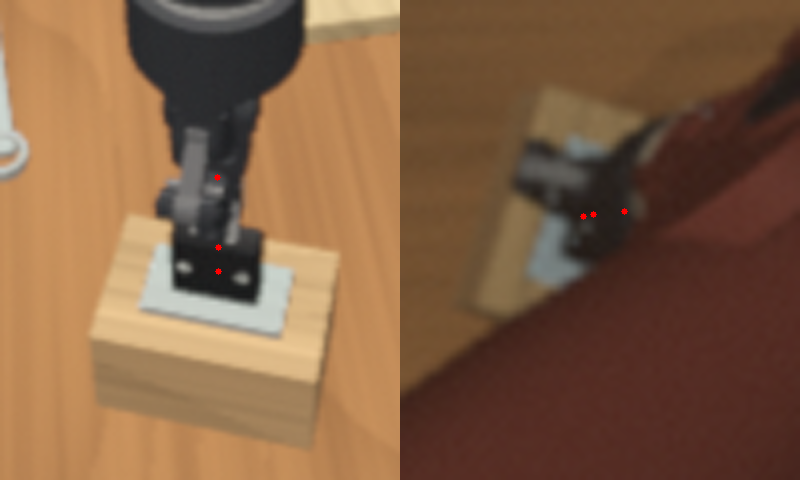

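The fingers shut on nothing. The picture shows them at about (205,235), over or behind the grip rather than at the projected TCP (219,271). I'll lift clear and check where the fingertips really are against the reported TCP.

Converted, -100 mm is -0.5, -80 mm is -0.4.

Call:
play_rows(plan=[[[0,0,-0.2],[0,0,0],5],[[0,0,-0.4],[0,0,0],5],[[0,0,-0.5],[0,0,0],5],[[0,0,-0.5],[0,0,0],5],[[0,0,-0.5],[0,0,0],5]])

```text
clock: 4.3
tool_pos: [0.4666, -0.3753, 0.1779]
ee_rot: [[-0.945, 0.328, 0.002], [0.328, 0.945, -0.002], [-0.002, -0.001, -1.0]]
contact_force: [-0.2, -0.1, -0.5]
finger_gap: 0.0048
gripper_force: 0.0
```

Call:
play_rows(plan=[[[0,0,0],[0,0,0],5],[[0,0,0],[0,0,0],5]])

```text
clock: 4.47
tool_pos: [0.4654, -0.3738, 0.1746]
ee_rot: [[-0.945, 0.328, -0.001], [0.328, 0.945, 0.002], [0.002, 0.001, -1.0]]
contact_force: [0.2, -0.1, 0.1]
finger_gap: 0.0049
gripper_force: 0.0
```

Run:
```python
from station import manip
from h import *
s=manip.state();p=s["tool_pos"];R=s["ee_rot"]; print(p,s["finger_gap"])
o=[];raw={}
for n,(x0,x1,y0,y1) in (("side",(270,350,230,350)),("top",(420,500,160,280))):
    c=manip.camera(n); raw[n]=c; im=cv2.cvtColor(c["color"],cv2.COLOR_RGB2BGR)[y0:y1,x0:x1]
    k=5; im=cv2.resize(im,None,fx=k,fy=k,interpolation=cv2.INTER_CUBIC)
    for i,q in enumerate((p,p-R[:,2]*.019,p-R[:,2]*.073)):
        a=(proj(c,q)[0]-[x0,y0]+.5)*k; print(n,np.round(a)); cv2.circle(im,tuple(int(v) for v in a),3,(0,0,255),-1)
    o.append(im)
pickle.dump((raw,s),open("c1.pkl","wb"))
cv2.imwrite("pics/g3.png",np.hstack(o))
```

```text
[ 0.46543977 -0.37381616  0.17459306] 0.0048877826070003235
side [221. 376.]
side [220. 342.]
side [220. 237.]
top [178. 308.]
top [187. 307.]
top [213. 304.]
```

View pics/g3.png

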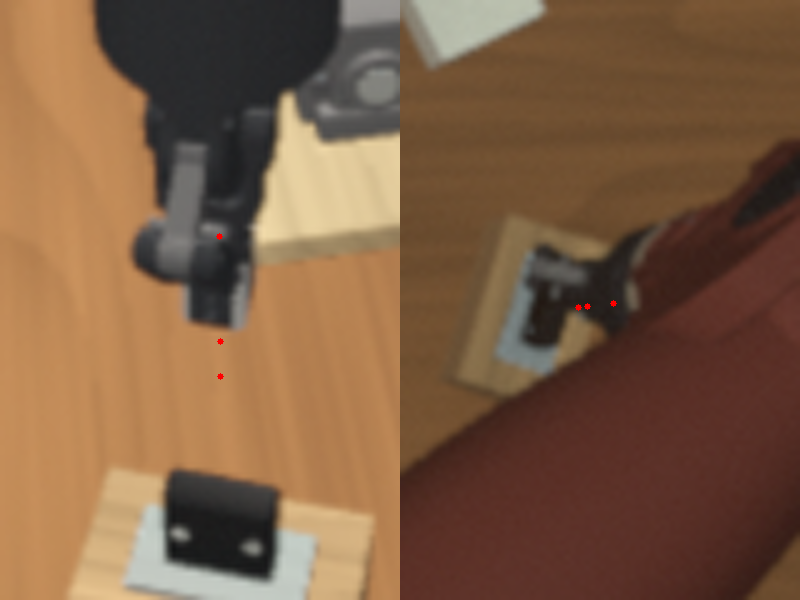

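The real fingertips are at about (217,328), while the reported TCP projects to (221,376), so they sit about 27 mm higher. I'll measure this offset numerically from the silhouettes.

Run:
```python
from h import *
d=pickle.load(open("cam0.pkl","rb")); raw,s=pickle.load(open("c1.pkl","rb"))
p=s["tool_pos"];R=s["ee_rot"]
for n,(x0,x1,y0,y1) in (("side",(290,335,268,300)),("top",(440,480,200,240))):
    m=np.abs(raw[n]["color"].astype(int)-d[n]["color"]).sum(2)
    print(n,"cols",x0,x1,'tcp',proj(raw[n],p))
    for y in range(y0,y1): print(y,''.join(' .:*#'[min(4,v//25)] for v in m[y,x0:x1]))
```

```text
side cols 290 335 tcp [[313.60494043 304.78794631]]
268 .......... ########*#############*...........
269 .......... ######################*...........
270 .......... ######################:...........
271 .......... *##################### ...........
272 ........... :###################*............
273 ..........:.:*################## ............
274 ........ .***################### ............
275 ....... :*###########*#########..............
276 ...... :#############*#########:.............
277 ...... ######****##############:.............
278 ..... :######*****#############:.............
279 ..... *#####**################# .............
280 ..... ######################### .............
281 ..... ######################### .............
282 ..... :######################## .............
283 ...... #####################*** .............
284 ....... *#####################* .............
285 ........ .####################* .............
286 .......... .##################* .............
287 ............    :###########*#: .............
288 ................:*#########*#*: ............
[... 1702 characters left out ...]
  ::*#########***::::.:::
225                    .*########***::::::::
226                     .########******:::::
227                     .*###***********::::
228                     .*******::::::::::::
229  .                .:***:***:::::::.:...:
230                 .:*****::::::::::::::...
231   .           .**#********::::::::::::::
232             .*#####***********::::::::::
233            *#####*#***********::::::::::
234          :######*******:*****::*::::::::
235        .*#######*******::*:::*::::::::::
236       :#########*****:::::::::::::::::::
237     .:##########*****:::::::::::::::::::
238    :###########***:**:::::::::::::::::::
239  .:############****:::::::::::::::::::.:
```

Converted, 95 mm is 0.475, 85 mm is 0.425.

Call:
play_rows(plan=[[[-0.005,-0.015,0],[0,0,0],60],[[-0.005,-0.015,0.15],[0,0,0],60],[[-0.005,-0.015,0.3],[0,0,0],60],[[-0.005,-0.015,0.425],[0,0,0],60],[[-0.005,-0.015,0.475],[0,0,0],60]])

```text
clock: 4.98
tool_pos: [0.4643, -0.3759, 0.0767]
ee_rot: [[-0.945, 0.328, -0.003], [0.328, 0.945, 0.004], [0.005, 0.003, -1.0]]
contact_force: [-0.3, 0.4, 0.5]
finger_gap: 0.0599
gripper_force: 0.0
```

Converted, 26 mm is 0.13, 22 mm is 0.11.

Call:
play_rows(plan=[[[0,0,0.04],[0,0,0],50],[[0,0,0.08],[0,0,0],40],[[0,0,0.11],[0,0,0],40],[[0,0,0.13],[0,0,0],40],[[0,0,0.13],[0,0,0],40]])

```text
clock: 5.4
tool_pos: [0.466, -0.3777, 0.0552]
ee_rot: [[-0.945, 0.328, 0.0], [0.328, 0.945, -0.0], [-0.0, 0.0, -1.0]]
contact_force: [-0.3, 0.1, -0.2]
finger_gap: 0.0397
gripper_force: 0.0
```

Call:
play_rows(plan=[[[0,0,0],[0,0,0],30],[[0,0,0],[0,0,0],20],[[0,0,0],[0,0,0],10],[[0,0,0],[0,0,0],10],[[0,0,0],[0,0,0],10]])

```text
clock: 5.82
tool_pos: [0.4664, -0.378, 0.0563]
ee_rot: [[-0.945, 0.328, 0.001], [0.328, 0.945, -0.001], [-0.001, -0.001, -1.0]]
contact_force: [0.6, 0.9, 5.6]
finger_gap: 0.0149
gripper_force: 59.7
```

Call:
play_rows(plan=[[[0,0,-0.05],[0,0,0],5],[[0,0,-0.15],[0,0,0],5],[[0,0,-0.3],[0,0,0],5],[[0,0,-0.45],[0,0,0],5],[[0,0,-0.575],[0,0,0],5]])

```text
clock: 6.23
tool_pos: [0.4658, -0.3776, 0.1725]
ee_rot: [[-0.945, 0.328, 0.0], [0.328, 0.945, -0.0], [-0.0, -0.0, -1.0]]
contact_force: [0.5, -0.4, -2.2]
finger_gap: 0.0147
gripper_force: 58.8
```

Call:
play_rows(plan=[[[0,0,0],[0,0,0],5],[[0,0,0],[0,0,0],5],[[0,0,0],[0,0,0],5]])

```text
clock: 6.48
tool_pos: [0.4656, -0.3773, 0.1692]
ee_rot: [[-0.945, 0.328, -0.001], [0.328, 0.945, 0.001], [0.001, 0.001, -1.0]]
contact_force: [-1.4, 0.6, -3.1]
finger_gap: 0.0145
gripper_force: 58.8
```

Converted, 180 mm is 0.9, 140 mm is 0.7.

Call:
play_rows(plan=[[[0.01,0.1,0],[0,0,0],5],[[0.03,0.3,0],[0,0,0],5],[[0.05,0.5,0],[0,0,0],5],[[0.07,0.7,0],[0,0,0],5],[[0.09,0.9,0],[0,0,0],5]])

```text
clock: 6.9
tool_pos: [0.5069, -0.1994, 0.1681]
ee_rot: [[-0.945, 0.328, -0.003], [0.328, 0.945, 0.002], [0.003, 0.001, -1.0]]
contact_force: [1.0, -0.2, -2.9]
finger_gap: 0.0142
gripper_force: 59.0
```

Converted, 200 mm is 1, 160 mm is 0.8.

Call:
play_rows(plan=[[[0.02,0.2,0],[0,0,0],5],[[0.04,0.4,0],[0,0,0],5],[[0.06,0.6,0],[0,0,0],5],[[0.08,0.8,0],[0,0,0],5],[[0.1,1,0],[0,0,0],5]])

```text
clock: 7.32
tool_pos: [0.5535, -0.0039, 0.1683]
ee_rot: [[-0.945, 0.328, -0.003], [0.328, 0.945, 0.001], [0.003, -0.0, -1.0]]
contact_force: [1.0, -0.4, -1.4]
finger_gap: 0.0146
gripper_force: 59.0
```

Converted, 138 mm is 0.69, 130 mm is 0.65, -0.377 rad is -0.0943.

Call:
play_rows(plan=[[[0.015,0.2,0],[0,0,-0.02],5],[[0.03,0.4,0],[0,0,-0.04],5],[[0.04,0.55,0],[0,0,-0.06],5],[[0.045,0.65,0],[0,0,-0.08],5],[[0.05,0.69,0],[0,0,-0.0943],5]])

```text
clock: 7.73
tool_pos: [0.5893, 0.1306, 0.1678]
ee_rot: [[-0.999, -0.05, -0.003], [-0.05, 0.999, 0.001], [0.003, 0.001, -1.0]]
contact_force: [0.2, -0.5, -2.1]
finger_gap: 0.0148
gripper_force: 59.1
```

Call:
play_rows(plan=[[[0,0,0],[0,0,0],5],[[0,0,0],[0,0,0],5],[[0,0,0],[0,0,0],5]])

```text
clock: 7.98
tool_pos: [0.5896, 0.1268, 0.1692]
ee_rot: [[-0.999, -0.041, -0.002], [-0.041, 0.999, -0.0], [0.002, -0.0, -1.0]]
contact_force: [-0.4, 0.2, -2.1]
finger_gap: 0.0145
gripper_force: 59.1
```

Run:
```python
from station import manip
from h import *
s=manip.state();p=s["tool_pos"];R=s["ee_rot"]; print(p,R[:,1])
o=[];raw={}
g=p+[0,0,.006]; gx=-R[:,0]; gy=R[:,1]
pts=[g+a*gx*.035+b*gy*.018 for a in(1,-1) for b in(1,-1)]+[g-[0,0,.048]+a*gx*.03 for a in(1,-1)]
for n,(x0,x1,y0,y1) in (("side",(300,380,140,240)),("top",(255,335,140,240))):
    c=manip.camera(n); raw[n]=c; im=cv2.cvtColor(c["color"],cv2.COLOR_RGB2BGR)[y0:y1,x0:x1]
    k=5; im=cv2.resize(im,None,fx=k,fy=k,interpolation=cv2.INTER_CUBIC)
    for q in pts:
        a=(proj(c,q)[0]-[x0,y0]+.5)*k; cv2.circle(im,tuple(int(v) for v in a),2,(0,0,255),-1); print(n,np.round(a))
    o.append(im)
pickle.dump((raw,s),open("c2.pkl","wb"))
cv2.imwrite("pics/g4.png",np.hstack(o))
```

```text
[0.58963308 0.12677347 0.16921931] [-4.06737030e-02  9.99172477e-01 -1.09607429e-04]
side [228.  90.]
side [242. 120.]
side [112. 100.]
side [124. 130.]
side [223. 175.]
side [125. 184.]
top [110. 161.]
top [171. 157.]
top [117. 280.]
top [179. 276.]
top [148. 178.]
top [154. 276.]
```

View pics/g4.png

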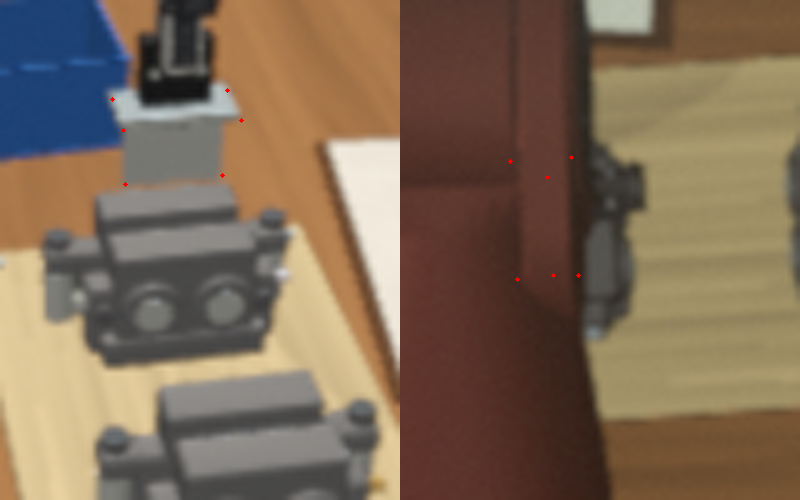

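The gauge hangs square above the left caliper. Its blade bottom is at (125,183)–(222,172) in the side panel, within about 2 mm of the prediction. Lowering to just above the mouth, then easing in.

Converted, 20 mm is 0.1, 18 mm is 0.09.

Call:
play_rows(plan=[[[0,0.005,0.025],[0,0,0],5],[[0,0.005,0.05],[0,0,0],5],[[0,0.005,0.075],[0,0,0],5],[[0,0.005,0.09],[0,0,0],5],[[0,0.005,0.1],[0,0,0],5]])

```text
clock: 8.5
tool_pos: [0.5899, 0.1284, 0.1494]
ee_rot: [[-0.999, -0.043, -0.001], [-0.043, 0.999, 0.0], [0.001, 0.0, -1.0]]
contact_force: [-0.7, -0.3, -1.8]
finger_gap: 0.0142
gripper_force: 59.1
```

Converted, 5 mm is 0.025, 4 mm is 0.02.

Call:
play_rows(plan=[[[0,0,0.005],[0,0,0],5],[[0,0,0.01],[0,0,0],5],[[0,0,0.015],[0,0,0],5],[[0,0,0.02],[0,0,0],5],[[0,0,0.025],[0,0,0],5]])

```text
clock: 8.92
tool_pos: [0.5904, 0.1285, 0.1453]
ee_rot: [[-0.999, -0.043, 0.0], [-0.043, 0.999, 0.0], [-0.0, 0.0, -1.0]]
contact_force: [-0.8, 0.5, -1.9]
finger_gap: 0.0145
gripper_force: 59.1
```

Converted, 3 mm is 0.015, 2 mm is 0.01.

Call:
play_rows(plan=[[[0,0,0.005],[0,0,0],5],[[0,0,0.01],[0,0,0],5],[[0,0,0.01],[0,0,0],5],[[0,0,0.015],[0,0,0],5],[[0,0,0.015],[0,0,0],5]])

```text
clock: 9.33
tool_pos: [0.5902, 0.1285, 0.1422]
ee_rot: [[-0.999, -0.043, -0.0], [-0.043, 0.999, 0.0], [0.0, 0.0, -1.0]]
contact_force: [0.7, 0.6, -2.4]
finger_gap: 0.0144
gripper_force: 59.1
```

Converted, 3.5 mm is 0.0175, 2.8 mm is 0.014.

Call:
play_rows(plan=[[[0,0,0.0035],[0,0,0],5],[[0,0,0.007],[0,0,0],5],[[0,0,0.0105],[0,0,0],5],[[0,0,0.014],[0,0,0],5],[[0,0,0.0175],[0,0,0],5]])

```text
clock: 9.75
tool_pos: [0.5902, 0.1285, 0.1387]
ee_rot: [[-0.999, -0.043, -0.0], [-0.043, 0.999, 0.0], [0.0, 0.0, -1.0]]
contact_force: [0.9, -0.3, -2.3]
finger_gap: 0.0145
gripper_force: 59.1
```

Converted, 3.5 mm is 0.0175, 2.8 mm is 0.014.

Call:
play_rows(plan=[[[0,0,0.0035],[0,0,0],5],[[0,0,0.007],[0,0,0],5],[[0,0,0.0105],[0,0,0],5],[[0,0,0.014],[0,0,0],5],[[0,0,0.0175],[0,0,0],5]])

```text
clock: 10.17
tool_pos: [0.5902, 0.1285, 0.1352]
ee_rot: [[-0.999, -0.043, 0.0], [-0.043, 0.999, 0.0], [-0.0, 0.0, -1.0]]
contact_force: [0.3, -0.3, -1.3]
finger_gap: 0.0146
gripper_force: 59.1
```

Converted, 3 mm is 0.015, 2.4 mm is 0.012.

Call:
play_rows(plan=[[[0,0,0.003],[0,0,0],5],[[0,0,0.006],[0,0,0],5],[[0,0,0.009],[0,0,0],5],[[0,0,0.012],[0,0,0],5],[[0,0,0.015],[0,0,0],5]])

```text
clock: 10.58
tool_pos: [0.5903, 0.1285, 0.1323]
ee_rot: [[-0.999, -0.043, 0.0], [-0.043, 0.999, 0.0], [-0.0, 0.0, -1.0]]
contact_force: [0.0, 0.2, -1.5]
finger_gap: 0.0146
gripper_force: 59.1
```

Call:
play_rows(plan=[[[0,0.002,0],[0,0,0],5],[[0,0.004,0],[0,0,0],5],[[0,0.006,0],[0,0,0],5],[[0,0.008,0],[0,0,0],5],[[0,0.01,0],[0,0,0],5]])

```text
clock: 11.0
tool_pos: [0.5902, 0.1306, 0.1324]
ee_rot: [[-0.999, -0.043, 0.0], [-0.043, 0.999, 0.0], [-0.0, 0.0, -1.0]]
contact_force: [0.6, 0.1, -2.9]
finger_gap: 0.0146
gripper_force: 59.1
```

Converted, 1.5 mm is 0.0075, 1.2 mm is 0.006.

Call:
play_rows(plan=[[[0,0.002,0],[0,0,0],5],[[0,0.004,0],[0,0,0],5],[[0,0.006,0],[0,0,0],5],[[0,0.0075,0],[0,0,0],5],[[0,0.0075,0],[0,0,0],5]])

```text
clock: 11.42
tool_pos: [0.5901, 0.1321, 0.1323]
ee_rot: [[-0.999, -0.043, 0.0], [-0.043, 0.999, 0.0], [-0.0, 0.0, -1.0]]
contact_force: [-0.0, 0.8, -2.3]
finger_gap: 0.0149
gripper_force: 59.1
```

Converted, 1.5 mm is 0.0075, 1.2 mm is 0.006.

Call:
play_rows(plan=[[[0,0.002,0],[0,0,0],5],[[0,0.004,0],[0,0,0],5],[[0,0.006,0],[0,0,0],5],[[0,0.0075,0],[0,0,0],5],[[0,0.0075,0],[0,0,0],5]])

```text
clock: 11.83
tool_pos: [0.5901, 0.1333, 0.1323]
ee_rot: [[-0.999, -0.043, 0.0], [-0.043, 0.999, -0.0], [-0.0, -0.0, -1.0]]
contact_force: [0.0, -1.3, -2.8]
finger_gap: 0.0149
gripper_force: 59.1
```

Converted, 0.9 mm is 0.0045, 0.6 mm is 0.003.

Call:
play_rows(plan=[[[0,0.0015,0],[0,0,0],5],[[0,0.003,0],[0,0,0],5],[[0,0.0045,0],[0,0,0],5],[[0,0.0045,0],[0,0,0],5]])

```text
clock: 12.17
tool_pos: [0.5901, 0.1338, 0.1323]
ee_rot: [[-0.999, -0.043, 0.0], [-0.043, 0.999, -0.001], [-0.0, -0.001, -1.0]]
contact_force: [0.6, -5.4, -2.5]
finger_gap: 0.0144
gripper_force: 59.2
```

Converted, -8.5 mm is -0.0425, -7.5 mm is -0.0375.

Call:
play_rows(plan=[[[0,-0.01,0],[0,0,0],5],[[0,-0.02,0],[0,0,0],5],[[0,-0.03,0],[0,0,0],5],[[0,-0.0375,0],[0,0,0],5],[[0,-0.0425,0],[0,0,0],5]])

```text
clock: 12.58
tool_pos: [0.5904, 0.1259, 0.1323]
ee_rot: [[-0.999, -0.043, 0.0], [-0.043, 0.999, 0.001], [-0.0, 0.001, -1.0]]
contact_force: [0.2, -0.0, -3.0]
finger_gap: 0.0144
gripper_force: 59.1
```

Converted, -0.9 mm is -0.0045, -0.6 mm is -0.003.

Call:
play_rows(plan=[[[0,-0.0015,0],[0,0,0],5],[[0,-0.003,0],[0,0,0],5],[[0,-0.0045,0],[0,0,0],5],[[0,-0.0045,0],[0,0,0],5]])

```text
clock: 12.92
tool_pos: [0.5904, 0.125, 0.1323]
ee_rot: [[-0.999, -0.043, 0.0], [-0.043, 0.999, 0.0], [-0.0, 0.0, -1.0]]
contact_force: [-0.1, 0.8, -2.8]
finger_gap: 0.0145
gripper_force: 59.1
```

Converted, -0.9 mm is -0.0045, -0.6 mm is -0.003.

Call:
play_rows(plan=[[[0,-0.0015,0],[0,0,0],5],[[0,-0.003,0],[0,0,0],5],[[0,-0.0045,0],[0,0,0],5],[[0,-0.0045,0],[0,0,0],5]])

```text
clock: 13.25
tool_pos: [0.5904, 0.1241, 0.1323]
ee_rot: [[-0.999, -0.043, 0.0], [-0.043, 0.999, 0.0], [-0.0, 0.0, -1.0]]
contact_force: [-0.3, -0.0, -2.2]
finger_gap: 0.0142
gripper_force: 59.1
```

Converted, -0.9 mm is -0.0045, -0.6 mm is -0.003.

Call:
play_rows(plan=[[[0,-0.0015,0],[0,0,0],5],[[0,-0.003,0],[0,0,0],5],[[0,-0.0045,0],[0,0,0],5],[[0,-0.0045,0],[0,0,0],5]])

```text
clock: 13.58
tool_pos: [0.5904, 0.1236, 0.1323]
ee_rot: [[-0.999, -0.043, 0.0], [-0.043, 0.999, 0.001], [-0.0, 0.001, -1.0]]
contact_force: [-0.1, 3.7, -1.8]
finger_gap: 0.0149
gripper_force: 59.2
```

Converted, 5.3 mm is 0.0265, 4 mm is 0.02.

Call:
play_rows(plan=[[[0,0.01,0],[0,0,0],5],[[0,0.02,0],[0,0,0],5],[[0,0.0265,0],[0,0,0],5],[[0,0.0265,0],[0,0,0],5],[[0,0.0265,0],[0,0,0],5]])

```text
clock: 14.0
tool_pos: [0.5903, 0.1285, 0.1323]
ee_rot: [[-0.999, -0.043, 0.0], [-0.043, 0.999, -0.0], [-0.0, -0.0, -1.0]]
contact_force: [-0.4, 0.2, -2.5]
finger_gap: 0.0144
gripper_force: 59.2
```

Call:
play_rows(plan=[[[0,0,0.002],[0,0,0],5],[[0,0,0.004],[0,0,0],5],[[0,0,0.006],[0,0,0],5],[[0,0,0.008],[0,0,0],5],[[0,0,0.01],[0,0,0],5]])

```text
clock: 14.42
tool_pos: [0.5902, 0.1285, 0.1302]
ee_rot: [[-0.999, -0.043, -0.0], [-0.043, 0.999, 0.0], [0.0, 0.0, -1.0]]
contact_force: [-0.1, -0.0, -1.8]
finger_gap: 0.0146
gripper_force: 59.2
```

Converted, 2 mm is 0.01, 1.6 mm is 0.008.

Call:
play_rows(plan=[[[0,0,0.002],[0,0,0],5],[[0,0,0.004],[0,0,0],5],[[0,0,0.006],[0,0,0],5],[[0,0,0.008],[0,0,0],5],[[0,0,0.01],[0,0,0],5]])

```text
clock: 14.83
tool_pos: [0.5902, 0.1285, 0.1282]
ee_rot: [[-0.999, -0.043, 0.0], [-0.043, 0.999, 0.0], [-0.0, 0.0, -1.0]]
contact_force: [-1.0, 0.4, -1.7]
finger_gap: 0.0149
gripper_force: 59.2
```

Converted, 2 mm is 0.01, 1.6 mm is 0.008.

Call:
play_rows(plan=[[[0,0,0.002],[0,0,0],5],[[0,0,0.004],[0,0,0],5],[[0,0,0.006],[0,0,0],5],[[0,0,0.008],[0,0,0],5],[[0,0,0.01],[0,0,0],5]])

```text
clock: 15.25
tool_pos: [0.5903, 0.1285, 0.1262]
ee_rot: [[-0.999, -0.043, 0.0], [-0.043, 0.999, 0.0], [-0.0, 0.0, -1.0]]
contact_force: [-0.3, 0.1, -1.6]
finger_gap: 0.0144
gripper_force: 59.2
```

Converted, 2 mm is 0.01, 1.6 mm is 0.008.

Call:
play_rows(plan=[[[0,0,0.002],[0,0,0],5],[[0,0,0.004],[0,0,0],5],[[0,0,0.006],[0,0,0],5],[[0,0,0.008],[0,0,0],5],[[0,0,0.01],[0,0,0],5]])

```text
clock: 15.67
tool_pos: [0.5903, 0.1285, 0.1243]
ee_rot: [[-0.999, -0.043, 0.0], [-0.043, 0.999, 0.0], [-0.0, 0.0, -1.0]]
contact_force: [-0.2, 0.7, -2.4]
finger_gap: 0.0147
gripper_force: 59.2
```

Converted, 2 mm is 0.01, 1.6 mm is 0.008.

Call:
play_rows(plan=[[[0,0,0.002],[0,0,0],5],[[0,0,0.004],[0,0,0],5],[[0,0,0.006],[0,0,0],5],[[0,0,0.008],[0,0,0],5],[[0,0,0.01],[0,0,0],5]])

```text
clock: 16.08
tool_pos: [0.5902, 0.1285, 0.1223]
ee_rot: [[-0.999, -0.043, 0.0], [-0.043, 0.999, 0.0], [-0.0, 0.0, -1.0]]
contact_force: [-0.1, -0.6, -2.6]
finger_gap: 0.0149
gripper_force: 59.2
```

Converted, 2.5 mm is 0.0125, 2 mm is 0.01.

Call:
play_rows(plan=[[[0,0,0.0025],[0,0,0],5],[[0,0,0.005],[0,0,0],5],[[0,0,0.0075],[0,0,0],5],[[0,0,0.01],[0,0,0],5],[[0,0,0.0125],[0,0,0],5]])

```text
clock: 16.5
tool_pos: [0.5903, 0.1285, 0.1198]
ee_rot: [[-0.999, -0.043, 0.0], [-0.043, 0.999, 0.0], [-0.0, 0.0, -1.0]]
contact_force: [-0.7, -0.5, -2.8]
finger_gap: 0.0146
gripper_force: 59.2
```

Converted, 3.5 mm is 0.0175, 2.8 mm is 0.014.

Call:
play_rows(plan=[[[0,0,0.0035],[0,0,0],5],[[0,0,0.007],[0,0,0],5],[[0,0,0.0105],[0,0,0],5],[[0,0,0.014],[0,0,0],5],[[0,0,0.0175],[0,0,0],5]])

```text
clock: 16.92
tool_pos: [0.5902, 0.1285, 0.1162]
ee_rot: [[-0.999, -0.043, -0.0], [-0.043, 0.999, 0.0], [0.0, 0.0, -1.0]]
contact_force: [-0.5, -0.2, -1.9]
finger_gap: 0.0149
gripper_force: 59.2
```

Converted, 2 mm is 0.01, 1.6 mm is 0.008.

Call:
play_rows(plan=[[[0,0,0.002],[0,0,0],5],[[0,0,0.004],[0,0,0],5],[[0,0,0.006],[0,0,0],5],[[0,0,0.008],[0,0,0],5],[[0,0,0.01],[0,0,0],5]])

```text
clock: 17.33
tool_pos: [0.5903, 0.1285, 0.1143]
ee_rot: [[-0.999, -0.043, 0.0], [-0.043, 0.999, 0.0], [-0.0, 0.0, -1.0]]
contact_force: [0.1, 1.1, -1.9]
finger_gap: 0.0146
gripper_force: 59.2
```

Converted, 1.7 mm is 0.0085, 1.4 mm is 0.007.

Call:
play_rows(plan=[[[0,0,0.0015],[0,0,0],5],[[0,0,0.0035],[0,0,0],5],[[0,0,0.005],[0,0,0],5],[[0,0,0.007],[0,0,0],5],[[0,0,0.0085],[0,0,0],5]])

```text
clock: 17.75
tool_pos: [0.5902, 0.1285, 0.1125]
ee_rot: [[-0.999, -0.043, -0.0], [-0.043, 0.999, 0.0], [0.0, 0.0, -1.0]]
contact_force: [0.0, -0.5, -2.9]
finger_gap: 0.0146
gripper_force: 59.2
```

Converted, 1.7 mm is 0.0085, 1.4 mm is 0.007.

Call:
play_rows(plan=[[[0,0,0.0015],[0,0,0],5],[[0,0,0.0035],[0,0,0],5],[[0,0,0.005],[0,0,0],5],[[0,0,0.007],[0,0,0],5],[[0,0,0.0085],[0,0,0],5]])

```text
clock: 18.17
tool_pos: [0.5902, 0.1285, 0.1109]
ee_rot: [[-0.999, -0.043, 0.0], [-0.043, 0.999, 0.0], [-0.0, 0.0, -1.0]]
contact_force: [0.0, 0.2, -2.7]
finger_gap: 0.015
gripper_force: 59.2
```

Converted, 1.7 mm is 0.0085, 1.4 mm is 0.007.

Call:
play_rows(plan=[[[0,0,0.0015],[0,0,0],5],[[0,0,0.0035],[0,0,0],5],[[0,0,0.005],[0,0,0],5],[[0,0,0.007],[0,0,0],5],[[0,0,0.0085],[0,0,0],5]])

```text
clock: 18.58
tool_pos: [0.5906, 0.1286, 0.1102]
ee_rot: [[-0.999, -0.043, 0.001], [-0.043, 0.999, 0.0], [-0.001, 0.0, -1.0]]
contact_force: [-1.6, 0.5, 7.7]
finger_gap: 0.0147
gripper_force: 60.4
```

Converted, 0.6 mm is 0.003, 0.4 mm is 0.002.

Call:
play_rows(plan=[[[0,0,0.001],[0,0,0],5],[[0,0,0.002],[0,0,0],5],[[0,0,0.003],[0,0,0],5],[[0,0,0.003],[0,0,0],5],[[0,0,0.003],[0,0,0],5]])

```text
clock: 19.0
tool_pos: [0.5907, 0.1285, 0.1102]
ee_rot: [[-0.999, -0.043, 0.002], [-0.043, 0.999, 0.0], [-0.002, -0.0, -1.0]]
contact_force: [-3.3, 0.3, 9.0]
finger_gap: 0.0147
gripper_force: 60.7
```

The left caliper binds at about 30 mm depth with roughly 11 N, and the position holds. I'll withdraw and go to the right caliper.

Converted, -28 mm is -0.14, -20 mm is -0.1.

Call:
play_rows(plan=[[[0,0,-0.01],[0,0,0],5],[[0,0,-0.03],[0,0,0],5],[[0,0,-0.06],[0,0,0],5],[[0,0,-0.1],[0,0,0],5],[[0,0,-0.14],[0,0,0],5]])

```text
clock: 19.42
tool_pos: [0.5902, 0.1285, 0.1373]
ee_rot: [[-0.999, -0.043, -0.0], [-0.043, 0.999, 0.0], [0.0, 0.0, -1.0]]
contact_force: [-0.1, 0.6, -2.5]
finger_gap: 0.0145
gripper_force: 59.2
```

Converted, -33 mm is -0.165, -28 mm is -0.14.

Call:
play_rows(plan=[[[0,0,-0.05],[0,0,0],5],[[0,0,-0.1],[0,0,0],5],[[0,0,-0.14],[0,0,0],5],[[0,0,-0.165],[0,0,0],5],[[0,0,-0.165],[0,0,0],5]])

```text
clock: 19.83
tool_pos: [0.591, 0.1285, 0.1714]
ee_rot: [[-0.999, -0.043, 0.002], [-0.043, 0.999, 0.0], [-0.002, -0.0, -1.0]]
contact_force: [0.3, 0.1, -2.5]
finger_gap: 0.0146
gripper_force: 59.2
```

Converted, -105 mm is -0.525, -80 mm is -0.4.

Call:
play_rows(plan=[[[0,-0.05,0],[0,0,0],5],[[0.005,-0.15,0],[0,0,0],5],[[0.01,-0.275,0],[0,0,0],5],[[0.01,-0.4,0],[0,0,0],5],[[0.01,-0.525,0],[0,0,0],5]])

```text
clock: 20.25
tool_pos: [0.5922, 0.022, 0.1688]
ee_rot: [[-0.999, -0.044, -0.001], [-0.044, 0.999, 0.0], [0.001, 0.0, -1.0]]
contact_force: [0.0, -1.0, -2.4]
finger_gap: 0.0146
gripper_force: 59.2
```

Converted, -89.3 mm is -0.4465, -83 mm is -0.415.

Call:
play_rows(plan=[[[0,-0.125,0],[0,0,0],5],[[0.005,-0.25,0],[0,0,0],5],[[0.005,-0.35,0],[0,0,0],5],[[0.01,-0.415,0],[0,0,0],5],[[0.01,-0.4465,0],[0,0,0],5]])

```text
clock: 20.67
tool_pos: [0.5941, -0.0678, 0.1689]
ee_rot: [[-0.999, -0.041, -0.001], [-0.041, 0.999, 0.0], [0.001, 0.0, -1.0]]
contact_force: [0.1, -0.1, -2.6]
finger_gap: 0.0144
gripper_force: 59.2
```

Call:
play_rows(plan=[[[0,0,0],[0,0,0],5],[[0,0,0],[0,0,0],5],[[0,0,0],[0,0,0],5]])

```text
clock: 20.92
tool_pos: [0.5946, -0.0648, 0.1695]
ee_rot: [[-0.999, -0.044, -0.0], [-0.044, 0.999, 0.0], [0.0, 0.0, -1.0]]
contact_force: [0.9, 0.3, -2.5]
finger_gap: 0.0148
gripper_force: 59.2
```

Run:
```python
from station import manip
from h import *
s=manip.state();p=s["tool_pos"];R=s["ee_rot"]; print(p,R[:,1])
g=p+[0,0,.006]; gx=-R[:,0]; gy=R[:,1]
pts=[g+a*gx*.035+b*gy*.018 for a in(1,-1) for b in(1,-1)]+[g-[0,0,.048]+a*gx*.03 for a in(1,-1)]
x0,x1,y0,y1=290,400,150,260
c=manip.camera("side"); im=cv2.cvtColor(c["color"],cv2.COLOR_RGB2BGR)[y0:y1,x0:x1]
k=5; im=cv2.resize(im,None,fx=k,fy=k,interpolation=cv2.INTER_CUBIC)
for q in pts:
    a=(proj(c,q)[0]-[x0,y0]+.5)*k; cv2.circle(im,tuple(int(v) for v in a),2,(0,0,255),-1)
cv2.imwrite("pics/g5.png",im)
```

```text
[ 0.59458073 -0.06476712  0.16953774] [-4.41478465e-02  9.99024900e-01  4.66127255e-04]
```

View pics/g5.png

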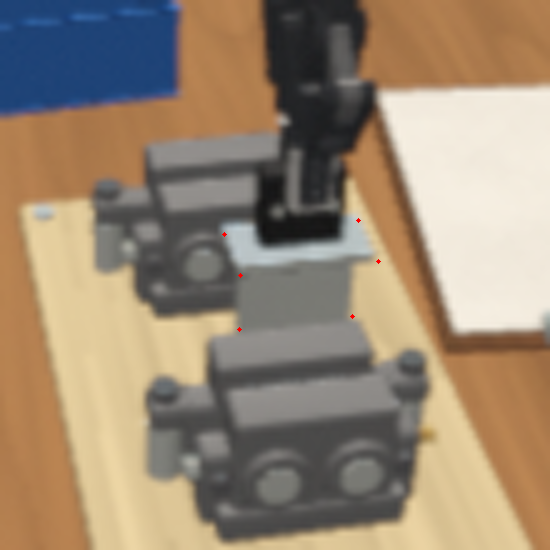

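The gauge is upright above the right slot, blade bottom at about (240,328)–(352,318), matching the prediction. Easing down as before.

Converted, 24 mm is 0.12, 20 mm is 0.1.

Call:
play_rows(plan=[[[0,0,0.025],[0,0,0],5],[[0,0,0.05],[0,0,0],5],[[0,0,0.075],[0,0,0],5],[[0,0,0.1],[0,0,0],5],[[0,0,0.12],[0,0,0],5]])

```text
clock: 21.38
tool_pos: [0.5943, -0.0655, 0.1445]
ee_rot: [[-0.999, -0.043, -0.001], [-0.043, 0.999, 0.0], [0.001, 0.0, -1.0]]
contact_force: [-0.3, 0.3, -2.4]
finger_gap: 0.0148
gripper_force: 59.2
```

Converted, 3.5 mm is 0.0175, 2.8 mm is 0.014.

Call:
play_rows(plan=[[[0,0,0.0035],[0,0,0],5],[[0,0,0.007],[0,0,0],5],[[0,0,0.0105],[0,0,0],5],[[0,0,0.014],[0,0,0],5],[[0,0,0.0175],[0,0,0],5]])

```text
clock: 21.8
tool_pos: [0.5948, -0.0659, 0.1423]
ee_rot: [[-0.999, -0.043, 0.001], [-0.043, 0.999, -0.0], [-0.001, -0.0, -1.0]]
contact_force: [-0.4, -0.2, -1.6]
finger_gap: 0.0147
gripper_force: 59.1
```

Converted, 2.5 mm is 0.0125, 2 mm is 0.01.

Call:
play_rows(plan=[[[0,0,0.0025],[0,0,0],5],[[0,0,0.005],[0,0,0],5],[[0,0,0.0075],[0,0,0],5],[[0,0,0.01],[0,0,0],5],[[0,0,0.0125],[0,0,0],5]])

```text
clock: 22.22
tool_pos: [0.5947, -0.0658, 0.1396]
ee_rot: [[-0.999, -0.043, 0.0], [-0.043, 0.999, 0.0], [-0.0, 0.0, -1.0]]
contact_force: [-0.0, 0.1, -2.2]
finger_gap: 0.0146
gripper_force: 59.1
```

Converted, 2.5 mm is 0.0125, 2 mm is 0.01.

Call:
play_rows(plan=[[[0,0,0.0025],[0,0,0],5],[[0,0,0.005],[0,0,0],5],[[0,0,0.0075],[0,0,0],5],[[0,0,0.01],[0,0,0],5],[[0,0,0.0125],[0,0,0],5]])

```text
clock: 22.63
tool_pos: [0.5947, -0.0658, 0.1371]
ee_rot: [[-0.999, -0.043, 0.0], [-0.043, 0.999, 0.0], [-0.0, 0.0, -1.0]]
contact_force: [0.0, -0.5, -1.8]
finger_gap: 0.0148
gripper_force: 59.1
```

Converted, 4.5 mm is 0.0225, 4 mm is 0.02.

Call:
play_rows(plan=[[[0,0,0.005],[0,0,0],5],[[0,0,0.01],[0,0,0],5],[[0,0,0.015],[0,0,0],5],[[0,0,0.02],[0,0,0],5],[[0,0,0.0225],[0,0,0],5]])

```text
clock: 23.05
tool_pos: [0.5946, -0.0658, 0.1324]
ee_rot: [[-0.999, -0.043, -0.0], [-0.043, 0.999, 0.0], [0.0, 0.0, -1.0]]
contact_force: [0.5, -1.1, -2.8]
finger_gap: 0.0145
gripper_force: 59.1
```

Converted, 2 mm is 0.01, 1.5 mm is 0.0075.

Call:
play_rows(plan=[[[0,0.0025,0],[0,0,0],5],[[0,0.005,0],[0,0,0],5],[[0,0.0075,0],[0,0,0],5],[[0,0.01,0],[0,0,0],5],[[0,0.01,0],[0,0,0],5]])

```text
clock: 23.47
tool_pos: [0.5946, -0.0637, 0.1327]
ee_rot: [[-0.999, -0.043, 0.0], [-0.043, 0.999, 0.0], [-0.0, 0.0, -1.0]]
contact_force: [-1.5, -1.1, -1.8]
finger_gap: 0.0148
gripper_force: 59.1
```

Converted, 1.5 mm is 0.0075, 1.2 mm is 0.006.

Call:
play_rows(plan=[[[0,0.002,0],[0,0,0],5],[[0,0.004,0],[0,0,0],5],[[0,0.006,0],[0,0,0],5],[[0,0.0075,0],[0,0,0],5],[[0,0.0075,0],[0,0,0],5]])

```text
clock: 23.88
tool_pos: [0.5945, -0.0628, 0.1326]
ee_rot: [[-0.999, -0.043, 0.0], [-0.043, 0.999, -0.001], [-0.0, -0.001, -1.0]]
contact_force: [0.6, -3.8, -2.7]
finger_gap: 0.0146
gripper_force: 59.1
```

Converted, -9 mm is -0.045, -8 mm is -0.04.

Call:
play_rows(plan=[[[0,-0.01,0],[0,0,0],5],[[0,-0.02,0],[0,0,0],5],[[0,-0.03,0],[0,0,0],5],[[0,-0.04,0],[0,0,0],5],[[0,-0.045,0],[0,0,0],5]])

```text
clock: 24.3
tool_pos: [0.5949, -0.0715, 0.1326]
ee_rot: [[-0.999, -0.043, 0.0], [-0.043, 0.999, 0.0], [-0.0, 0.0, -1.0]]
contact_force: [-0.4, -0.1, -2.4]
finger_gap: 0.0143
gripper_force: 59.2
```

Converted, -1.6 mm is -0.008, -1.2 mm is -0.006.

Call:
play_rows(plan=[[[0,-0.002,0],[0,0,0],5],[[0,-0.004,0],[0,0,0],5],[[0,-0.006,0],[0,0,0],5],[[0,-0.008,0],[0,0,0],5],[[0,-0.008,0],[0,0,0],5]])

```text
clock: 24.72
tool_pos: [0.5949, -0.0725, 0.1326]
ee_rot: [[-0.999, -0.043, -0.0], [-0.043, 0.999, 0.001], [-0.0, 0.001, -1.0]]
contact_force: [0.5, 0.9, -1.9]
finger_gap: 0.0145
gripper_force: 59.2
```

Converted, -0.6 mm is -0.003, -0.3 mm is -0.0015.

Call:
play_rows(plan=[[[0,-0.0015,0],[0,0,0],5],[[0,-0.003,0],[0,0,0],5],[[0,-0.003,0],[0,0,0],5],[[0,-0.003,0],[0,0,0],5]])

```text
clock: 25.05
tool_pos: [0.5949, -0.0729, 0.1326]
ee_rot: [[-0.999, -0.044, 0.0], [-0.044, 0.999, 0.001], [-0.0, 0.001, -1.0]]
contact_force: [-0.4, 5.3, -0.8]
finger_gap: 0.0146
gripper_force: 59.4
```

Converted, 5.7 mm is 0.0285, 4 mm is 0.02.

Call:
play_rows(plan=[[[0,0.01,0],[0,0,0],5],[[0,0.02,0],[0,0,0],5],[[0,0.0285,0],[0,0,0],5],[[0,0.0285,0],[0,0,0],5],[[0,0.0285,0],[0,0,0],5]])

```text
clock: 25.47
tool_pos: [0.5948, -0.068, 0.1326]
ee_rot: [[-0.999, -0.043, 0.0], [-0.043, 0.999, -0.0], [-0.0, -0.0, -1.0]]
contact_force: [0.2, 0.9, -2.1]
finger_gap: 0.0149
gripper_force: 59.2
```

Converted, 4.5 mm is 0.0225, 4 mm is 0.02.

Call:
play_rows(plan=[[[0,0,0.005],[0,0,0],5],[[0,0,0.01],[0,0,0],5],[[0,0,0.015],[0,0,0],5],[[0,0,0.02],[0,0,0],5],[[0,0,0.0225],[0,0,0],5]])

```text
clock: 25.88
tool_pos: [0.5946, -0.0678, 0.1278]
ee_rot: [[-0.999, -0.043, -0.0], [-0.043, 0.999, 0.0], [0.0, 0.0, -1.0]]
contact_force: [-0.1, 0.3, -2.3]
finger_gap: 0.0145
gripper_force: 59.2
```

Converted, 2 mm is 0.01, 1.6 mm is 0.008.

Call:
play_rows(plan=[[[0,0,0.002],[0,0,0],5],[[0,0,0.004],[0,0,0],5],[[0,0,0.006],[0,0,0],5],[[0,0,0.008],[0,0,0],5],[[0,0,0.01],[0,0,0],5]])

```text
clock: 26.3
tool_pos: [0.5948, -0.0678, 0.1261]
ee_rot: [[-0.999, -0.043, 0.0], [-0.043, 0.999, 0.0], [-0.0, 0.0, -1.0]]
contact_force: [-0.7, 1.2, -2.2]
finger_gap: 0.0145
gripper_force: 59.2
```

Converted, 2 mm is 0.01, 1.2 mm is 0.006.

Call:
play_rows(plan=[[[0,0,0.002],[0,0,0],5],[[0,0,0.004],[0,0,0],5],[[0,0,0.006],[0,0,0],5],[[0,0,0.008],[0,0,0],5],[[0,0,0.01],[0,0,0],5]])

```text
clock: 26.72
tool_pos: [0.5947, -0.0678, 0.1241]
ee_rot: [[-0.999, -0.043, 0.0], [-0.043, 0.999, 0.0], [-0.0, 0.0, -1.0]]
contact_force: [0.4, -0.6, -1.9]
finger_gap: 0.0144
gripper_force: 59.2
```

Past the pad tops with no contact; next down to just above the 30 mm point.

Converted, 3.5 mm is 0.0175, 2.8 mm is 0.014.

Call:
play_rows(plan=[[[0,0,0.0035],[0,0,0],5],[[0,0,0.007],[0,0,0],5],[[0,0,0.0105],[0,0,0],5],[[0,0,0.014],[0,0,0],5],[[0,0,0.0175],[0,0,0],5]])

```text
clock: 27.13
tool_pos: [0.5947, -0.0678, 0.1205]
ee_rot: [[-0.999, -0.043, -0.0], [-0.043, 0.999, 0.0], [-0.0, 0.0, -1.0]]
contact_force: [-0.7, -0.8, -2.1]
finger_gap: 0.0145
gripper_force: 59.2
```

Converted, 5 mm is 0.025, 4 mm is 0.02.

Call:
play_rows(plan=[[[0,0,0.005],[0,0,0],5],[[0,0,0.01],[0,0,0],5],[[0,0,0.015],[0,0,0],5],[[0,0,0.02],[0,0,0],5],[[0,0,0.025],[0,0,0],5]])

```text
clock: 27.55
tool_pos: [0.5947, -0.0678, 0.1155]
ee_rot: [[-0.999, -0.043, 0.0], [-0.043, 0.999, 0.0], [-0.0, 0.0, -1.0]]
contact_force: [-0.2, 0.5, -2.6]
finger_gap: 0.0146
gripper_force: 59.2
```

Converted, 3.2 mm is 0.016, 3 mm is 0.015.

Call:
play_rows(plan=[[[0,0,0.004],[0,0,0],5],[[0,0,0.008],[0,0,0],5],[[0,0,0.012],[0,0,0],5],[[0,0,0.015],[0,0,0],5],[[0,0,0.016],[0,0,0],5]])

```text
clock: 27.97
tool_pos: [0.5947, -0.0677, 0.1123]
ee_rot: [[-0.999, -0.043, -0.0], [-0.043, 0.999, 0.0], [0.0, 0.0, -1.0]]
contact_force: [-0.3, -0.5, -3.0]
finger_gap: 0.0146
gripper_force: 59.2
```

Converted, 2 mm is 0.01, 1.6 mm is 0.008.

Call:
play_rows(plan=[[[0,0,0.002],[0,0,0],5],[[0,0,0.004],[0,0,0],5],[[0,0,0.006],[0,0,0],5],[[0,0,0.008],[0,0,0],5],[[0,0,0.01],[0,0,0],5]])

```text
clock: 28.38
tool_pos: [0.5947, -0.0678, 0.1104]
ee_rot: [[-0.999, -0.043, 0.0], [-0.043, 0.999, 0.0], [-0.0, 0.0, -1.0]]
contact_force: [0.1, -0.1, -2.4]
finger_gap: 0.0147
gripper_force: 59.2
```

Converted, 2 mm is 0.01, 1.6 mm is 0.008.

Call:
play_rows(plan=[[[0,0,0.002],[0,0,0],5],[[0,0,0.004],[0,0,0],5],[[0,0,0.006],[0,0,0],5],[[0,0,0.008],[0,0,0],5],[[0,0,0.01],[0,0,0],5]])

```text
clock: 28.8
tool_pos: [0.5948, -0.0678, 0.1084]
ee_rot: [[-0.999, -0.043, 0.0], [-0.043, 0.999, 0.0], [-0.0, 0.0, -1.0]]
contact_force: [0.2, -0.1, -2.4]
finger_gap: 0.0143
gripper_force: 59.2
```

Converted, 3 mm is 0.015, 2.4 mm is 0.012.

Call:
play_rows(plan=[[[0,0,0.003],[0,0,0],5],[[0,0,0.006],[0,0,0],5],[[0,0,0.009],[0,0,0],5],[[0,0,0.012],[0,0,0],5],[[0,0,0.015],[0,0,0],5]])

```text
clock: 29.22
tool_pos: [0.5947, -0.0678, 0.1053]
ee_rot: [[-0.999, -0.043, -0.0], [-0.043, 0.999, 0.0], [0.0, 0.0, -1.0]]
contact_force: [0.2, -0.6, -2.1]
finger_gap: 0.0149
gripper_force: 59.2
```

Converted, 5 mm is 0.025, 4 mm is 0.02.

Call:
play_rows(plan=[[[0,0,0.005],[0,0,0],5],[[0,0,0.01],[0,0,0],5],[[0,0,0.015],[0,0,0],5],[[0,0,0.02],[0,0,0],5],[[0,0,0.025],[0,0,0],5]])

```text
clock: 29.63
tool_pos: [0.5947, -0.0678, 0.1003]
ee_rot: [[-0.999, -0.043, 0.0], [-0.043, 0.999, 0.0], [-0.0, 0.0, -1.0]]
contact_force: [-0.1, -0.5, -2.0]
finger_gap: 0.0146
gripper_force: 59.2
```

Converted, 3.5 mm is 0.0175, 3 mm is 0.015.

Call:
play_rows(plan=[[[0,0,0.004],[0,0,0],5],[[0,0,0.008],[0,0,0],5],[[0,0,0.012],[0,0,0],5],[[0,0,0.015],[0,0,0],5],[[0,0,0.0175],[0,0,0],5]])

```text
clock: 30.05
tool_pos: [0.5947, -0.0678, 0.0968]
ee_rot: [[-0.999, -0.043, 0.0], [-0.043, 0.999, 0.0], [-0.0, 0.0, -1.0]]
contact_force: [0.2, -0.1, -2.3]
finger_gap: 0.0151
gripper_force: 59.2
```

Converted, 2 mm is 0.01, 1.6 mm is 0.008.

Call:
play_rows(plan=[[[0,0,0.002],[0,0,0],5],[[0,0,0.004],[0,0,0],5],[[0,0,0.006],[0,0,0],5],[[0,0,0.008],[0,0,0],5],[[0,0,0.01],[0,0,0],5]])

```text
clock: 30.47
tool_pos: [0.5947, -0.0678, 0.0949]
ee_rot: [[-0.999, -0.043, 0.0], [-0.043, 0.999, 0.0], [-0.0, 0.0, -1.0]]
contact_force: [-0.1, 0.1, -2.3]
finger_gap: 0.0142
gripper_force: 59.2
```

Converted, 1.7 mm is 0.0085, 1.4 mm is 0.007.

Call:
play_rows(plan=[[[0,0,0.0015],[0,0,0],5],[[0,0,0.0035],[0,0,0],5],[[0,0,0.005],[0,0,0],5],[[0,0,0.007],[0,0,0],5],[[0,0,0.0085],[0,0,0],5]])

```text
clock: 30.88
tool_pos: [0.5947, -0.0678, 0.0932]
ee_rot: [[-0.999, -0.043, 0.0], [-0.043, 0.999, 0.0], [-0.0, 0.0, -1.0]]
contact_force: [-0.2, 0.1, -1.7]
finger_gap: 0.0148
gripper_force: 59.2
```

Converted, 1.5 mm is 0.0075, 1.2 mm is 0.006.

Call:
play_rows(plan=[[[0,0,0.0015],[0,0,0],5],[[0,0,0.003],[0,0,0],5],[[0,0,0.0045],[0,0,0],5],[[0,0,0.006],[0,0,0],5],[[0,0,0.0075],[0,0,0],5]])

```text
clock: 31.3
tool_pos: [0.5948, -0.0677, 0.0923]
ee_rot: [[-0.999, -0.043, 0.0], [-0.043, 0.999, -0.0], [-0.0, -0.0, -1.0]]
contact_force: [-3.5, 2.1, 4.7]
finger_gap: 0.0147
gripper_force: 60.3
```

It slid fully home at 48 mm, with the shoulder seated at about 7 N. Letting go and withdrawing.

Converted, -0.5 mm is -0.0025.

Call:
play_rows(plan=[[[0,0,-0.0025],[0,0,0],5],[[0,0,-0.0025],[0,0,0],20],[[0,0,-0.0025],[0,0,0],30],[[0,0,-0.0025],[0,0,0],40],[[0,0,-0.0025],[0,0,0],40]])

```text
clock: 31.72
tool_pos: [0.5948, -0.0678, 0.0922]
ee_rot: [[-0.999, -0.043, 0.0], [-0.043, 0.999, 0.0], [-0.0, -0.0, -1.0]]
contact_force: [-0.2, 0.0, -1.2]
finger_gap: 0.0401
gripper_force: 0.0
```

Converted, -16 mm is -0.08, -8 mm is -0.04.

Call:
play_rows(plan=[[[0,0,0],[0,0,0],40],[[0,0,0],[0,0,0],40],[[0,0,-0.015],[0,0,0],40],[[0,0,-0.04],[0,0,0],40],[[0,0,-0.08],[0,0,0],40]])

```text
clock: 32.13
tool_pos: [0.5944, -0.0676, 0.1082]
ee_rot: [[-0.999, -0.043, -0.001], [-0.043, 0.999, 0.0], [0.001, 0.0, -1.0]]
contact_force: [0.3, 0.5, 0.2]
finger_gap: 0.0404
gripper_force: 0.0
```

Converted, -90 mm is -0.45, -80 mm is -0.4.

Call:
play_rows(plan=[[[0,0,-0.1],[0,0,0],40],[[0,0,-0.2],[0,0,0],40],[[0,0,-0.3],[0,0,0],40],[[0,0,-0.4],[0,0,0],40],[[0,0,-0.45],[0,0,0],40]])

```text
clock: 32.55
tool_pos: [0.5957, -0.0681, 0.2019]
ee_rot: [[-0.999, -0.043, 0.004], [-0.043, 0.999, -0.001], [-0.004, -0.001, -1.0]]
contact_force: [0.2, -0.1, 0.4]
finger_gap: 0.0401
gripper_force: 0.0
```

Run:
```python
from station import manip
from h import *
c=manip.camera("side"); im=cv2.cvtColor(c["color"],cv2.COLOR_RGB2BGR)[150:260,290:400]
im=cv2.resize(im,None,fx=5,fy=5,interpolation=cv2.INTER_CUBIC)
gx=np.array([np.cos(.043),np.sin(.043),0]);gy=np.array([-gx[1],gx[0],0]); g=np.array([.5948,-.0678,.098])
for a in(1,-1):
  for b in(1,-1):
    q=(proj(c,g+a*gx*.035+b*gy*.018)[0]-[290,150]+.5)*5; cv2.circle(im,tuple(int(v) for v in q),2,(0,0,255),-1)
cv2.imwrite("pics/end.png",im); print(manip.state()["tool_pos"])
# numeric check: bright steel (shoulder) pixels vs start picture
d=pickle.load(open("cam0.pkl","rb"))["side"]
m=(np.abs(c["color"].astype(int)-d["color"]).sum(2))
for y in range(195,245): print(y,''.join(' .:*#'[min(4,v//30)] for v in m[y,320:385]))
```

```text
[ 0.59616836 -0.06828199  0.20282657]
195                                                                  
196                                                                  
197                                                                  
198                                                                  
199                                                                  
200                                                                  
201                                                                  
202                                                                  
203                                                                  
204                                                                  
205                                                                  
206                                  :.                              
207                               ..*###*                            
208                      .         .#####:                           
209                     ..    .....:######                           
210         
[... 1671 characters left out ...]
                                                                  
235                                                                  
236                                                                  
237                                                                  
238                                                                  
239                                                                  
240                                                                  
241                                                                  
242                                                                  
243                                                                  
244
```

The difference mask shows the gauge standing upright on the right caliper: shoulder at about cols 335–366, rows 219–227, grip above it, gripper well clear. Handing in.

```bash
python3 -c "
from station import manip
print(manip.job_done())"
```

```text
the job is handed in; nothing more can be done
None
```

The left caliper bound at about 30 mm, felt at about 11 N and not forced; the right one took the gauge fully home, shoulder seated, and I left it there released with the gripper clear and handed the job in at about 33 s.

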